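# Step a ratcheted cuvette changer back one notch

### The job

The cuvette changer has been clicked one position too far. With a fingertip press down the tail plate of its pawl, so that the nose lifts clear of the teeth and stays up; then gently push the wheel backward (counterclockwise seen from above) by exactly one notch with a finger against one of its upright posts, and finally press the pawl's head down again until the nose is fully home in the new notch. Grasp and lift nothing, and leave the vials, the bottle and the beaker around it where they stand.

Things in the scene. Friction and masses are not known exactly. Their poses are not given: they have to be found in the camera images.
- changer: Cuvette changer, fixed to the worktop: white round base 196 mm across with a tongue under the pawl, and a grey detector block (28x54 mm, 66 mm high) centred 118 mm along +x. Origin: on the wheel's axis at worktop height, z up. The pawl is a dark steel rocker on a level pivot along x at [-83, -62, 62] mm: head and nose toward +y, tail plate toward -y.
- wheel_axis (a point): Point on the wheel's upright axis at its upper face, z = 40 mm. Flat aluminium wheel, 188 mm across, with eight steel saw teeth 9 mm high in a ring at radius 73 to 93 mm (one notch = 45 degrees; notch floors 28 mm long), a black hub of radius 40 mm up to z = 54 mm holding six clear cuvettes up to z = 92 mm, and four upright push posts.
- pawl_nose (a point): Underside of the pawl's nose (10 mm along the pawl, 16 mm across), over the ring of teeth at [-83, 0] mm of the changer, 41 mm above the worktop when down in a notch (1.5 mm above the notch floor).
- wheel (a joint): Wheel angle, positive counterclockwise seen from above, which is backward. Starts within 0.06 of 0 with the nose in a notch; one notch back is 0.785, and the nose drops home within about 0.1 of it. With the pawl down it is blocked backward beyond that slack; forward (negative) it clicks over the ramps. It stays where left; 2 to 3 N on a post turns it.
- pawl (a joint): Angle of the pawl: 0 nose fully down in the notch, 0.45 fully lifted (stop). Above 0.13 the nose clears the teeth. The pivot is stiff: the pawl stays where it is left; about 2 N on the tail or head moves it.
- pawl_tail (a point): Centre of the top of the pawl's tail plate, 26x26 mm with grip ribs, 45 mm from the pivot, about 73 mm above the worktop with the pawl down; pressing it down by about 19 mm lifts the nose fully.
- pawl_head (a point): Centre of the top of the flat plate on the pawl's head, 22 mm across and 26 mm along the pawl, 47 mm from the pivot on the nose side, 70 mm above the worktop with the pawl down, about 20 mm higher when lifted; pressing it down brings the nose home.
- post0 (a point): Top centre of a push post: upright steel pin, 12 mm diameter (20 mm collar of 4 mm at its foot), from z = 40 to 86 mm above the worktop, 58 mm from the wheel's axis. At wheel angle 0 it stands at -67.5 degrees about the changer's origin (from its +x, counterclockwise positive).
- post1 (a point): Like post0, 90 degrees farther counterclockwise on the wheel.
- post2 (a point): Like post0, 180 degrees farther.
- post3 (a point): Like post0, 270 degrees farther (nearest to the pawl).
- vial_a: Loose sample vial with black cap, 27 mm diameter, 68 mm high, beside the changer; origin at the centre of its underside. To be left alone.
- vial_b: Second such vial, to be left alone.
- sample_bottle: Loose white square bottle with white cap, 54x54x103 mm, between the changer and the tall black computer tower (0.4 m high, from about y = 0.1 m to the left and x = 0.55 m outward), which the arm must go round; origin at the centre of its underside. To be left alone.
- beaker: Loose small glass beaker, 55 mm across, 71 mm high, origin at the centre of its underside. To be left alone.

How it is judged (in metres and radians):
On the way, in this order (a step that is already met when the one before it is completed fails the run):
1. the pawl's nose is lifted clear of the teeth while the wheel still stands in its old notch (value of joint pawl above 0.2 rad and value of joint wheel between -0.2 and 0.2 rad), for 0.2 s.
2. with the pawl still up, the wheel has been pushed back one notch (value of joint wheel between 0.655 and 0.915 rad and value of joint pawl above 0.13 rad), for 0.2 s.
At the end, for the whole second after the job is handed in: The wheel rests one notch back (0.785 rad within 0.13) and the pawl is fully down (under 0.05 rad) (value of joint wheel between 0.655 and 0.915 rad and value of joint pawl below 0.05 rad and velocity of joint wheel between -0.05 and 0.05 rad/s); the robot touches nothing.
It fails at once if the wheel is pushed back more than about one and a half notches (value of joint wheel above 1.2 rad).
It fails at once if the wheel is clicked forward (value of joint wheel below -0.35 rad).
It fails at once if the changer is forced or squeezed (more than 35 N from the fingers) (contact force between the fingers and changer above 35 N).
It fails at once if a vial, the bottle or the beaker is shifted by more than 15 mm, lifted or tipped (distance of any of vial_a, vial_b, sample_bottle, beaker from where it was at the start of the episode above 0.015 m or angle between any of vial_a, vial_b, sample_bottle, beaker's own z axis and vertical above 0.3 rad).
It also fails if it takes over 58 s, if anything falls off the work surface, if the arm or the gripper's body presses on something with over 40 N, if the wrist force passes 120 N, or if a joint passes its speed limit or range.

### The arm

A 7-joint arm with a two-finger parallel gripper is mounted at the origin on a cart in front of the work surface, level with it; the furniture and walls round the work are solid. World frame = base frame: x ahead of the robot, y to its left, z up, the work surface at z = 0. Lengths are in mm, angles in rad, forces in N, time in s.
With the tool pointing down it reaches from about 425 to 825 mm from the base axis. Payload 3.6 kg.
Tool frame: the origin (TCP) lies on the centre line of the jaws, within the pads' length; the fingertips stand 14 mm ahead of it and the grasp point (between the pads) lies 5 mm behind it; y points along the fingers, z is the direction in which the jaws open and shut, and the axes are right-handed (so a half turn about y gives the same grasp; the last joint's range is limited). The gripper opens to 85 mm and grips with 20 to 120 N. Pads are 22 mm wide; open, the fingers measure 114 mm over their backs; the gripper's body (76 mm by 85 mm) begins 54 mm behind the grasp point. The pads swing forward as they close: fully open they stand 13 mm farther back than shut.
Start: joints at [-1.131, 0.615, -0.013, 1.423, 0.008, 1.103, -0.04], TCP at [291.904, 580.737, 245.297] pointing down, gripper open.
Joint ranges: [-3.12, 3.12], [-0.3, 2.06], [-1.34, 1.32], [0.26, 2.42], [-1.36, 4.5], [0.01, 1.98], [-2.84, 2.84]. Speed limits (rad/s): [2.79, 2.79, 3.14, 3.14, 3.14, 3.14, 3.14].

### API

Orientations are given as [roll, pitch, yaw] about the fixed x, y, z axes, in that order (R = Rz(yaw) Ry(pitch) Rx(roll)).
In Python, from rig import env, camera, get_calibration gives the robot as it stands.
- The arm moves only by the tool apply_moves, never from a script. Its argument "deltas" is a list of rows, each an object of numbers: "x", "y", "z": the shift along the tool's x, y, z in mm; "wx", "wy", "wz": the turn, a rotation vector about the tool's x, y, z in rad. In form: [{"x": .., "y": .., "z": .., "wx": .., "wy": .., "wz": ..}, ...]. A call has 1 to 20 rows; each row shifts and turns the commanded pose from where the row before left it, along the tool's axes as they then stand; what a row does not reach is not made up. A row lasts 1/10 s, in which the tool goes at most 50 mm and 8.59 degrees, less where a joint would pass 70% of its speed; a pose out of reach is approached as far as the arm can. A call is refused whole if a number of a shift passes 50 or a number of a turn 0.15, either way. A call with a gripper value outside its range is refused whole. "gripper" is the finger opening in mm, from 0 to 85.4, set as the call begins (left out, the last holds). The fingers move at their own pace and stop on an object; "newtons" is the grip in N (left out, the last holds). Time passes only in rows, so rows that do not move let the fingers close. It gives the time, the measured TCP pose, the force and the opening at its end, in the units of the state.
- env.state(): the state, without advancing time (a new reading comes with each control period).
- camera(name): name is "side" or "top"; returns the picture (480x640x3 uint8, red, green, blue); there is no depth.
- get_calibration(name): a dict with "fovy" (degrees; the focal length in pixels is half the picture's height over the tangent of half this angle, whatever the lens; pixels are square), "cx", "cy" (the principal point, pixels), "k1" (the pictures are not rectified: a ray, as slopes to the right and down, at radius r is drawn at 1 + k1 r^2 times it, then the intrinsics apply), "R" (3x3) and "t" (3): a world point X has camera coordinates R X + t. Camera axes: x right, y down, z forward; pixel columns grow to the right and rows downward; lengths in mm; the calibration is good to about 2 mm. A picture is of the moment at which its call begins. get_calibration takes no time and is no camera call.
- env.sign_off(): hands the job in, once; it reports no verdict.
The state is a dict: "time": time; "qpos": joint angles; "joint_vel": joint speeds; "joint_efforts": joint torques, N m; "tool_pos": TCP position; "tool_rot": TCP orientation; "wrist_force": force on the tool from outside, world axes, zero at the start; "ft_torque": the same for the moment, N m; "grip_width": finger opening in mm.
Only numpy, scipy, OpenCV 4.12 (cv2) and the standard library are available. Lean on these libraries where they do the work, as an engineer would, in place of code of your own. Each camera call takes 0.05 s, during which the arm holds its last target. There are 200 camera calls.

## Working session

There is one attempt and no reset: what is moved stays moved. The work goes in short steps, Python scripts to look and compute and a tool call to move; the robot and the scene stay as the last step left them, time stands still between calls to the robot, and variables do not carry over. Pictures are saved under pics/ and viewed, about 8 in all and at most 12, crops included, and the job is handed in when it is done.

Besides the shell and the picture viewer there is one more tool, called after "Call:" as name([rows], argument=value, ...), one row to a line, values as JSON. apply_moves: Moves the arm, as the interface text tells. Its arguments: {"type":"object","properties":{"deltas":{"type":"array","items":{"type":"object","properties":{"x":{"type":"number"},"y":{"type":"number"},"z":{"type":"number"},"wx":{"type":"number"},"wy":{"type":"number"},"wz":{"type":"number"}}}},"gripper":{"type":"number"},"newtons":{"type":"number"}},"required":["deltas"]}

```bash
mkdir -p pics; python3 - <<'E'
from rig import env, camera, get_calibration
import cv2, numpy as np
s=env.state(); print(s)
for n in ("top","side"):
    im=camera(n); cv2.imwrite(f"pics/{n}0.png",im[:,:,::-1]); c=get_calibration(n); print(n,c)
E
```

```text
{'time': 0.0, 'qpos': array([-1.13151409,  0.61594704, -0.01262803,  1.42495841,  0.00809421,
        1.10336562, -0.04036788]), 'joint_vel': array([-0.00140288, -0.00122819,  0.00130803,  0.00249781,  0.00064295,
        0.00083989,  0.0003248 ]), 'joint_efforts': array([ 1.11120517e-04, -4.69197249e+01,  2.59593800e-01, -1.71040195e+01,
        1.00313927e-02,  9.48462373e-03, -1.55752019e-05]), 'tool_pos': array([291.57885963, 580.09678024, 244.10027557]), 'tool_rot': array([-1.57342468e+00, -2.69202349e-05, -4.65676219e-01]), 'wrist_force': array([-0.81042565,  0.05432448,  0.59220196]), 'ft_torque': array([ 0.0073541 ,  0.00528369, -0.0473692 ]), 'grip_width': 85.45825192238222}
top {'fovy': 54.49444928668172, 'cx': 327.781047657517, 'cy': 241.02913961762812, 'k1': -0.0589933495682741, 'R': array([[ 0.00629838, -0.99994768, -0.00805987],
       [-0.99509654, -0.00547181, -0.0987569 ],
       [ 0.09870763,  0.00864235, -0.99507895]]), 't': array([-107.65658236,  564.82767251,  859.60632247])}
side {'fovy': 42.22330113439843, 'cx': 328.8069575270368, 'cy': 239.69833163986547, 'k1': -0.18837252545924354, 'R': array([[-0.68737606, -0.7262439 ,  0.0091628 ],
       [-0.45297835,  0.41880571, -0.78702757],
       [ 0.56773653, -0.54513446, -0.61684978]]), 't': array([337.25877871, 384.99923635, 532.5198573 ])}
```

View pics/top0.png

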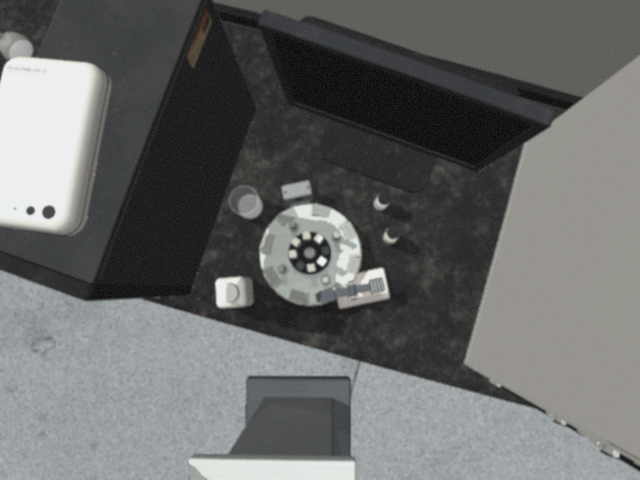

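View pics/side0.png

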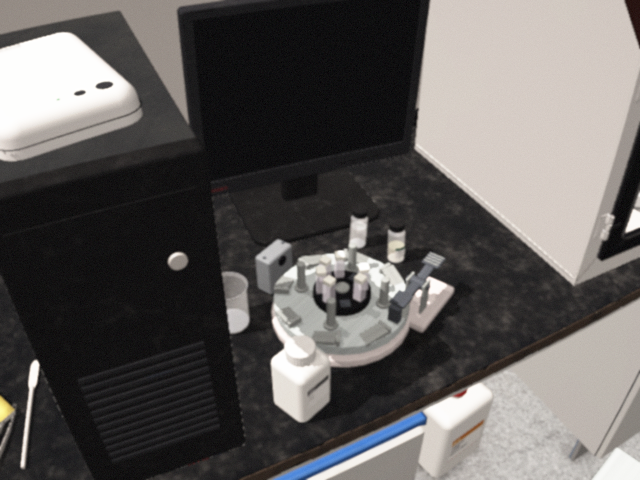

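The top view shows the wheel centre near (310,253), the detector at (297,189), and the pawl running from its head near (322,296) to its tail near (380,286). The bottle is at (234,292), the beaker at (245,202), and the vials at (381,202) and (390,236). Next I'll take enlarged crops.

```bash
cat > h.py <<'E'
import numpy as np, cv2
from rig import env, camera, get_calibration
C={n:get_calibration(n) for n in("top","side")}
def K(n):
    c=C[n]; f=240/np.tan(np.radians(c["fovy"])/2); return np.array([[f,0,c["cx"]],[0,f,c["cy"]],[0,0,1]]),np.array([c["k1"],0,0,0,0.])
def ray(n,uv):
    k,d=K(n); p=cv2.undistortPoints(np.array([[uv]],float),k,d).ravel()
    R=C[n]["R"]; return -R.T@C[n]["t"], R.T@np.array([p[0],p[1],1])
def onz(n,uv,z):
    o,v=ray(n,uv); return o+v*(z-o[2])/v[2]
def tri(a,b):
    o1,v1=ray("top",a);o2,v2=ray("side",b)
    s=np.linalg.lstsq(np.c_[v1,-v2],o2-o1,rcond=None)[0]; p,q=o1+s[0]*v1,o2+s[1]*v2
    return (p+q)/2,np.linalg.norm(p-q)
def proj(n,X):
    k,d=K(n); return cv2.projectPoints(np.atleast_2d(np.array(X,float)),cv2.Rodrigues(C[n]["R"])[0],C[n]["t"],k,d)[0].reshape(-1,2)
def crop(im,x0,y0,w,h,s,fn,marks=()):
    o=cv2.resize(im[y0:y0+h,x0:x0+w],None,fx=s,fy=s,interpolation=cv2.INTER_CUBIC)[:,:,::-1].copy()
    for x in range((x0+9)//10*10,x0+w,10):
        cv2.line(o,((x-x0)*s,0),((x-x0)*s,5 if x%20 else 10),(0,255,255),1)
        if x%20==0: cv2.putText(o,str(x),((x-x0)*s+2,18),0,.35,(0,255,255),1)
    for y in range((y0+9)//10*10,y0+h,10):
        cv2.line(o,(0,(y-y0)*s),(5 if y%20 else 10,(y-y0)*s),(0,255,255),1)
        if y%20==0: cv2.putText(o,str(y),(12,(y-y0)*s+4),0,.35,(0,255,255),1)
    for m in marks: cv2.circle(o,(int((m[0]-x0+.5)*s),int((m[1]-y0+.5)*s)),3,(0,0,255),1)
    cv2.imwrite(fn,o)
E
python3 - <<'E'
from h import *
crop(cv2.imread("pics/top0.png")[:,:,::-1],215,170,190,145,4,"pics/t1.png")
crop(cv2.imread("pics/side0.png")[:,:,::-1],250,225,220,160,3,"pics/s1.png")
# wheel disk at z~40: bright mask for centre
im=cv2.imread("pics/top0.png")
for n in C: print(n,-C[n]["R"].T@C[n]["t"])
E
```

```text
top [ 477.88642265 -111.98934064  910.28908794]
side [103.88895048 373.98717265 628.39953444]
```

View pics/t1.png

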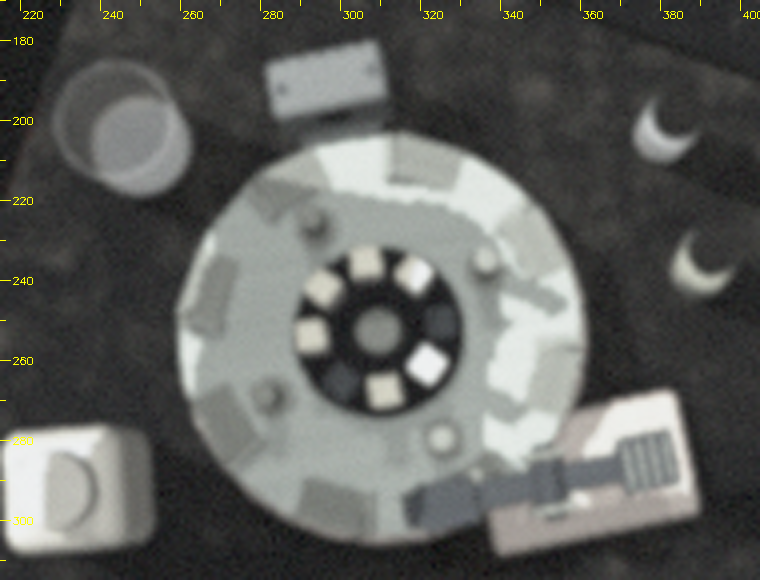

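View pics/s1.png

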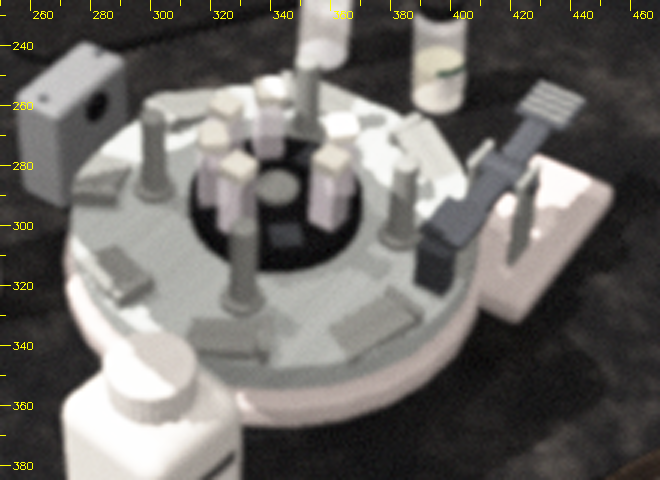

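```bash
python3 - <<'E'
from h import *
T=lambda x,y:(215+x/4-.375,170+y/4-.375)
S=lambda x,y:(250+x/3-.33,225+y/3-.33)
P={}
for n,t,s in [("A",(486,259),(308,68)),("B",(441,437),(404,158)),("C",(270,396),(243,222)),("D",(314,222),(153,104)),("tail",(650,461),(552,104)),("head",(442,500),(452,222))]:
    p,e=tri(T(*t),S(*s)); P[n]=p; print(n,p.round(1),round(e,1),"topz86",onz("top",T(*t),86 if n<"Z" else 72).round(1),"side",onz("side",S(*s),86 if n<"Z" else 72).round(1))
hub=onz("top",T(378,331),54); print("hub",hub)
hs=onz("side",S(277,187),54); print("hub side",hs)
dc=np.array([onz("top",T(*q),66) for q in [(266,66),(378,42),(386,88),(276,118)]])
print(dc.round(1)); print("det c",dc.mean(0), "sizes",np.linalg.norm(dc[0]-dc[1]),np.linalg.norm(dc[1]-dc[2]))
d=dc.mean(0)-hub; print(np.hypot(*d[:2]),"yaw",np.arctan2(d[1],d[0]))
e=dc[0]-dc[1]+dc[3]-dc[2]; print("yaw edge",np.arctan2(-e[0],e[1]))
v=np.array([onz("top",T(*q),86) for q in[(486,259),(441,437),(270,396),(314,222)]]); print("posts c",v.mean(0)); 
for q in v: print(np.hypot(*(q-v.mean(0))[:2]),np.degrees(np.arctan2(*(q-v.mean(0))[1::-1])))
t=onz("top",T(650,461),73);h=onz("top",T(442,500),70);print("tail-head",t,h,np.linalg.norm(t-h),np.arctan2(*(h-t)[1::-1])-np.pi/2)
for n,o in[("vA top",(668,100)),("vB",(706,232))]: print(n,onz("top",T(*o),68))
print("beaker",onz("top",T(110,122),71),"bottle",onz("top",T(70,490),103))
E
```

```text
A [ 571.5 -120.    82.9] 1.3 topz86 [ 571.6 -119.6   86. ] side [ 568.3 -117.6   86. ]
B [ 492.3 -100.3   89.9] 0.3 topz86 [ 492.5 -100.1   86. ] side [ 495.1 -103.8   86. ]
C [511.2 -23.6  87.8] 2.9 topz86 [510.1 -24.3  86. ] side [513.8 -24.   86. ]
D [588.3 -42.1  94.4] 4.1 topz86 [587.8 -42.8  86. ] side [597.6 -47.5  86. ]
tail [ 482.5 -193.5   73.5] 0.3 topz86 [ 482.6 -193.6   72. ] side [ 483.4 -195.2   72. ]
head [ 464.  -101.1   70.8] 1.8 topz86 [ 464.7 -100.6   72. ] side [ 462.4 -100.6   72. ]
hub [541.62688948 -70.30427385  54.        ]
hub side [544.15238018 -74.80610041  54.        ]
[[663.  -17.9  66. ]
 [674.5 -69.5  66. ]
 [652.9 -73.4  66. ]
 [638.7 -22.9  66. ]]
det c [657.27789482 -45.91711219  66.        ] sizes 52.868391949065035 21.9426384723841
118.19428365161768 yaw 0.20782392892997947
yaw edge 0.2465602064963963
posts c [540.53650908 -71.71171707  86.        ]
57.10472427189001 -57.00380887454911
55.77917387313415 -149.3750801772546
56.29478691996947 122.69297424554715
55.45370518066846 31.449151786579815
tail-head [ 482.58790214 -193.50929248   73.        ] [ 464.64771925 -100.53730635   70.        ] 94.73457851571445 0.19062045449255782
vA top [ 647.55871767 -202.95095081   68.        ]
vB [ 586.60787863 -219.90416581   68.        ]
beaker [635.62063264  52.78379268  71.        ] bottle [468.20735212  59.98795093 103.        ]
```

```bash
python3 - <<'E'
from h import *
print(onz("top",(190,293),0),onz("top",(95,298),400),onz("top",(0,262),400),onz("top",(255,105),0),onz("side",(245,445),0),onz("side",(205,150),400),onz("side",(0,185),400))
print(tri((95,298),(205,150)))
E
```

```text
[464.46548814 164.99415227   0.        ] [463.58052181 150.26118371 400.        ] [502.48916368 265.06967901 400.        ] [845.92984292  45.99005782   0.        ] [465.62863782 158.9435887    0.        ] [454.0686074  165.47233905 400.        ] [519.52365768 301.05013893 400.        ]
(array([464.75216201, 156.68404058, 391.32763163]), np.float64(4.52614071726348))
```

The tower's near corner is at about (465,158), radius 491, so I'll retract radially first and then sweep round it.

Call:
apply_moves([
  {"z": -20},
  {"z": -30},
  {"z": -30},
  {"z": -30},
  {"z": -30},
  {"z": -30},
  {"z": -30},
  {"z": -20},
  {"z": -10},
  {"z": 0},
], gripper=0)

```text
validation failed for argument at $.de...
```

Call:
apply_moves([
  {"x": 0,"y": 0,"z": -20,"wx": 0,"wy": 0,"wz": 0},
  {"x": 0,"y": 0,"z": -30,"wx": 0,"wy": 0,"wz": 0},
  {"x": 0,"y": 0,"z": -30,"wx": 0,"wy": 0,"wz": 0},
  {"x": 0,"y": 0,"z": -30,"wx": 0,"wy": 0,"wz": 0},
  {"x": 0,"y": 0,"z": -30,"wx": 0,"wy": 0,"wz": 0},
  {"x": 0,"y": 0,"z": -30,"wx": 0,"wy": 0,"wz": 0},
  {"x": 0,"y": 0,"z": -30,"wx": 0,"wy": 0,"wz": 0},
  {"x": 0,"y": 0,"z": -20,"wx": 0,"wy": 0,"wz": 0},
  {"x": 0,"y": 0,"z": -10,"wx": 0,"wy": 0,"wz": 0},
], gripper=0)

```text
time: 1.0
tool_pos: [187.7, 373.3, 245.1]
tool_rot: [-1.573, -0.0, -0.466]
wrist_force: [-0.2, 0.7, 0.4]
grip_width: -0.4
```

Call:
apply_moves([
  {"x": 20,"y": 0,"z": -1,"wx": 0,"wy": 0.05,"wz": 0},
  {"x": 42,"y": 0,"z": -2,"wx": 0,"wy": 0.1,"wz": 0},
  {"x": 42,"y": 0,"z": -2,"wx": 0,"wy": 0.1,"wz": 0},
  {"x": 42,"y": 0,"z": -2,"wx": 0,"wy": 0.1,"wz": 0},
  {"x": 20,"y": 0,"z": 0,"wx": 0,"wy": 0.05,"wz": 0},
])

```text
time: 1.5
tool_pos: [322.1, 270.9, 245.4]
tool_rot: [-1.57, -0.002, -0.874]
wrist_force: [-0.9, -0.3, 0.1]
grip_width: 0.1
```

Call:
apply_moves([
  {"x": 30,"y": 0,"z": -4,"wx": 0,"wy": 0.07,"wz": 0},
  {"x": 42,"y": 0,"z": -3,"wx": 0,"wy": 0.1,"wz": 0},
  {"x": 42,"y": 0,"z": -2,"wx": 0,"wy": 0.1,"wz": 0},
  {"x": 42,"y": 0,"z": -2,"wx": 0,"wy": 0.1,"wz": 0},
  {"x": 42,"y": 0,"z": -2,"wx": 0,"wy": 0.1,"wz": 0},
  {"x": 42,"y": 0,"z": -2,"wx": 0,"wy": 0.1,"wz": 0},
  {"x": 42,"y": 0,"z": -2,"wx": 0,"wy": 0.1,"wz": 0},
  {"x": 42,"y": 0,"z": -2,"wx": 0,"wy": 0.1,"wz": 0},
  {"x": 30,"y": 0,"z": 0,"wx": 0,"wy": 0,"wz": 0},
  {"x": 30,"y": 0,"z": 0,"wx": 0,"wy": 0,"wz": 0},
])

```text
time: 2.5
tool_pos: [412.7, -90.9, 245.3]
tool_rot: [-1.57, -0.001, -1.636]
wrist_force: [1.4, 0.1, -0.8]
grip_width: -0.0
```

Call:
apply_moves([
  {"x": 33,"y": 0,"z": 25,"wx": 0,"wy": 0,"wz": 0},
  {"x": 34,"y": 0,"z": 26,"wx": 0,"wy": 0,"wz": 0},
  {"x": 34,"y": 0,"z": 26,"wx": 0,"wy": 0,"wz": 0},
  {"x": 0,"y": 0,"z": 0,"wx": 0,"wy": -0.133,"wz": 0},
  {"x": 0,"y": 0,"z": 0,"wx": 0,"wy": -0.133,"wz": 0},
  {"x": 0,"y": 40,"z": 0,"wx": 0,"wy": 0,"wz": 0},
  {"x": 0,"y": 40,"z": 0,"wx": 0,"wy": 0,"wz": 0},
  {"x": 0,"y": 30,"z": 0,"wx": 0,"wy": 0,"wz": 0},
  {"x": 0,"y": 20,"z": 0,"wx": 0,"wy": 0,"wz": 0},
  {"x": 0,"y": 10,"z": 0,"wx": 0,"wy": 0,"wz": 0},
  {"x": 0,"y": 0,"z": 0,"wx": 0,"wy": 0,"wz": 0},
])

```text
time: 3.6
tool_pos: [482.3, -194.8, 104.1]
tool_rot: [-1.573, 0.001, -1.37]
wrist_force: [-0.0, -0.0, 0.7]
grip_width: -0.0
```

```bash
python3 - <<'E'
from h import *
s=env.state(); print(s["tool_pos"],s["tool_rot"],s["wrist_force"])
im=camera("side"); p=s["tool_pos"]-[0,0,14]
crop(im,330,180,150,150,4,"pics/s2.png",proj("side",[p,[482.5,-193.5,73]]))
E
```

```text
[ 482.30548132 -194.79247197  104.06138674] [-1.57301204e+00  1.10709689e-03 -1.36957835e+00] [-0.0470678  -0.042371    0.70824243]
```

View pics/s2.png

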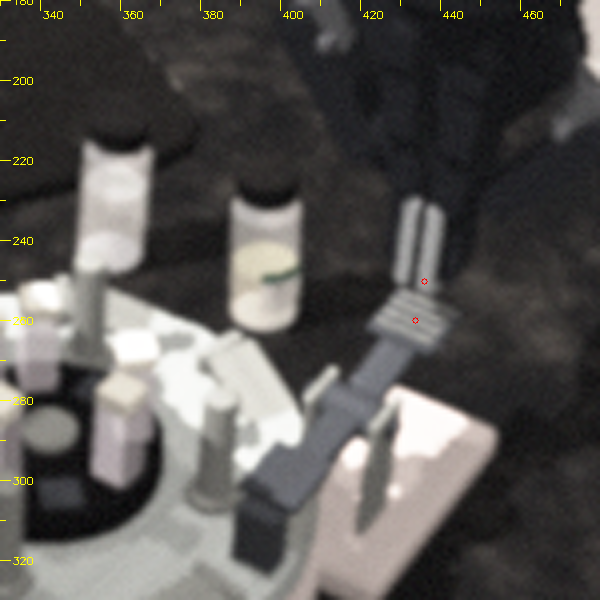

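The side crop shows the closed tip at (435,250), directly above the tail plate at (431,260). I'll press down slowly.

Call:
apply_moves([
  {"x": 3,"y": 8,"z": 0,"wx": 0,"wy": 0,"wz": 0},
  {"x": 0,"y": 5,"z": 0,"wx": 0,"wy": 0,"wz": 0},
  {"x": 0,"y": 2,"z": 0,"wx": 0,"wy": 0,"wz": 0},
  {"x": 0,"y": 2,"z": 0,"wx": 0,"wy": 0,"wz": 0},
  {"x": 0,"y": 2,"z": 0,"wx": 0,"wy": 0,"wz": 0},
  {"x": 0,"y": 2,"z": 0,"wx": 0,"wy": 0,"wz": 0},
  {"x": 0,"y": 2,"z": 0,"wx": 0,"wy": 0,"wz": 0},
  {"x": 0,"y": 2,"z": 0,"wx": 0,"wy": 0,"wz": 0},
  {"x": 0,"y": 0,"z": 0,"wx": 0,"wy": 0,"wz": 0},
])

```text
time: 4.55
tool_pos: [483.4, -198.6, 80.3]
tool_rot: [-1.57, -0.001, -1.37]
wrist_force: [1.2, -1.6, 2.0]
grip_width: 0.0
```

Call:
apply_moves([
  {"x": 0,"y": 1.5,"z": 0,"wx": 0,"wy": 0,"wz": 0},
  {"x": 0,"y": 1.5,"z": 0,"wx": 0,"wy": 0,"wz": 0},
  {"x": 0,"y": 1.5,"z": 0,"wx": 0,"wy": 0,"wz": 0},
  {"x": 0,"y": 1.5,"z": 0,"wx": 0,"wy": 0,"wz": 0},
  {"x": 0,"y": 0,"z": 0,"wx": 0,"wy": 0,"wz": 0},
])

```text
time: 5.05
tool_pos: [483.3, -197.9, 74.1]
tool_rot: [-1.571, -0.0, -1.37]
wrist_force: [0.9, -2.3, 1.0]
grip_width: 0.5
```

Call:
apply_moves([
  {"x": 0,"y": 1,"z": 0,"wx": 0,"wy": 0,"wz": 0},
  {"x": 0,"y": 1,"z": 0,"wx": 0,"wy": 0,"wz": 0},
  {"x": 0,"y": 0,"z": 0,"wx": 0,"wy": 0,"wz": 0},
  {"x": 0,"y": 0,"z": 0,"wx": 0,"wy": 0,"wz": 0},
  {"x": 0,"y": -5,"z": 0,"wx": 0,"wy": 0,"wz": 0},
  {"x": 0,"y": -20,"z": 0,"wx": 0,"wy": 0,"wz": 0},
  {"x": 0,"y": -40,"z": 0,"wx": 0,"wy": 0,"wz": 0},
  {"x": 0,"y": -30,"z": 0,"wx": 0,"wy": 0,"wz": 0},
  {"x": 0,"y": 0,"z": 0,"wx": 0,"wy": 0,"wz": 0},
])

```text
time: 5.95
tool_pos: [484.8, -198.0, 171.0]
tool_rot: [-1.565, -0.002, -1.369]
wrist_force: [0.3, -1.1, -0.2]
grip_width: -0.0
```

```bash
python3 - <<'E'
from h import *
s=env.state(); print(s["tool_pos"],s["tool_rot"],s["wrist_force"])
a=camera("side");b=camera("top"); cv2.imwrite("pics/top3.png",b[:,:,::-1]);cv2.imwrite("pics/side3.png",a[:,:,::-1])
crop(a,250,220,200,150,4,"pics/s3.png")
E
```

```text
[ 484.78942649 -197.95283964  171.00738894] [-1.56499176 -0.0023204  -1.36897153] [ 0.29214085 -1.12528204 -0.21187492]
```

View pics/s3.png

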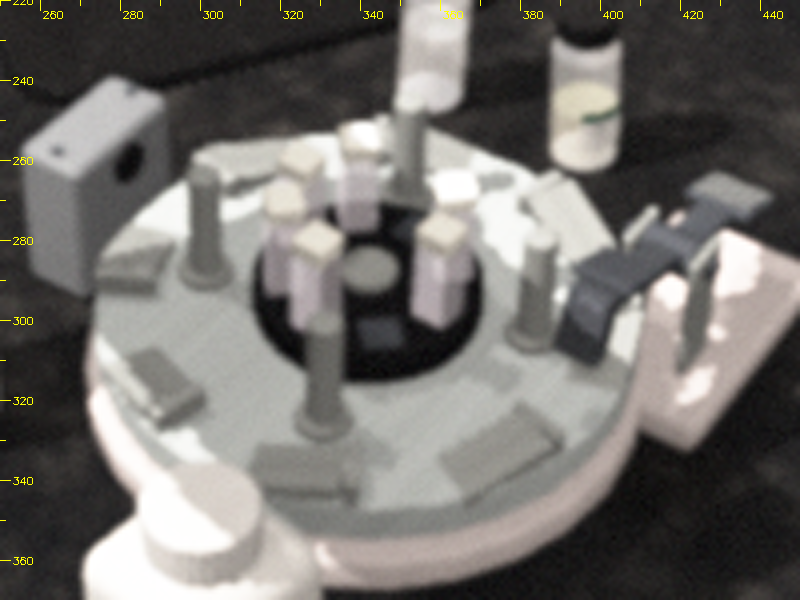

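The side crop shows the pawl lifted, with the nose at about (395,300) clear of the teeth and the tail dipped at (430,266). The posts are unchanged. Next I'll move to the cw side of post0.

Call:
apply_moves([
  {"x": -12,"y": 0,"z": 26,"wx": 0,"wy": 0,"wz": 0},
  {"x": -12,"y": 0,"z": 27,"wx": 0,"wy": 0,"wz": 0},
  {"x": -11,"y": 0,"z": 26,"wx": 0,"wy": 0,"wz": 0},
  {"x": 0,"y": 0,"z": 0,"wx": 0,"wy": -0.128,"wz": 0},
  {"x": 0,"y": 0,"z": 0,"wx": 0,"wy": -0.128,"wz": 0},
  {"x": 0,"y": 0,"z": 0,"wx": 0,"wy": -0.128,"wz": 0},
  {"x": 0,"y": 0,"z": 0,"wx": 0,"wy": -0.128,"wz": 0},
  {"x": 0,"y": 0,"z": 0,"wx": 0,"wy": -0.128,"wz": 0},
  {"x": 0,"y": 0,"z": 0,"wx": 0,"wy": -0.127,"wz": 0},
  {"x": 0,"y": 30,"z": 0,"wx": 0,"wy": 0,"wz": 0},
  {"x": 0,"y": 20,"z": 0,"wx": 0,"wy": 0,"wz": 0},
  {"x": 0,"y": 10,"z": 0,"wx": 0,"wy": 0,"wz": 0},
  {"x": 0,"y": 0,"z": 0,"wx": 0,"wy": 0,"wz": 0},
])

```text
time: 7.35
tool_pos: [551.6, -147.0, 104.8]
tool_rot: [-1.573, 0.006, -0.603]
wrist_force: [-0.3, 0.6, 0.5]
grip_width: 0.1
```

```bash
python3 - <<'E'
from h import *
s=env.state(); print(s["tool_pos"],s["tool_rot"],s["wrist_force"])
a=camera("side");b=camera("top")
p=s["tool_pos"]-[0,0,14]
A=cv2.resize(a[180:330,290:440],None,fx=3,fy=3); 
crop(np.hstack([a[170:320,290:430],b[180:330,270:410]]),0,0,280,150,2+0,"pics/x.png")
m=np.vstack([proj("side",[p,[572,-120,86]])-[290,170],proj("top",[p,[572,-120,86]])-[270,180]+[140,0]])
crop(np.hstack([a[170:320,290:430],b[180:330,270:410]]),0,0,280,150,3-0,"pics/c4.png",m[[0,1,2,3]])
E
```

```text
[ 551.59017336 -146.99028716  104.7725203 ] [-1.57275848  0.00613115 -0.6025295 ] [-0.32513195  0.56437709  0.52195587]
```

View pics/c4.png

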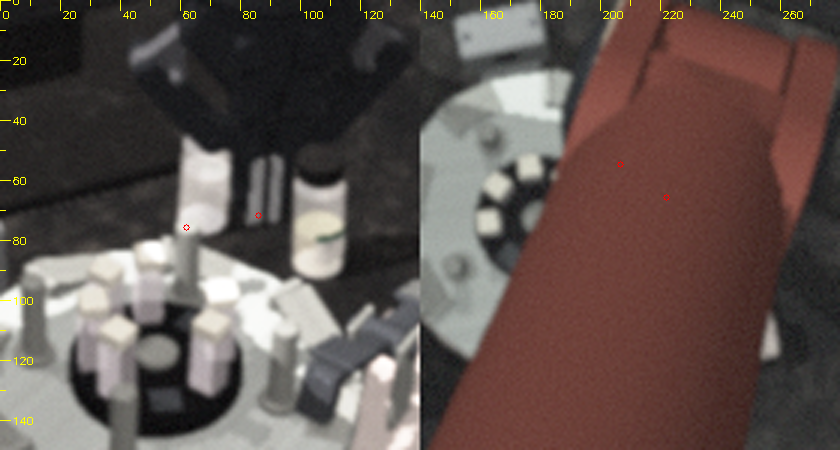

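Left half: the tip at (86,72) stands about 20 mm clear of post0's top at (62,76). Right half: the arm hides post0 in the top view, but post1 and post2 stay visible. I'll go down and start pushing slowly.

Call:
apply_moves([
  {"x": 3,"y": 15,"z": 0,"wx": 0,"wy": 0,"wz": 0},
  {"x": 0,"y": 13,"z": 0,"wx": 0,"wy": 0,"wz": 0},
  {"x": 0,"y": 0,"z": 0,"wx": 0,"wy": 0,"wz": 0},
  {"x": 0,"y": 0,"z": 6,"wx": 0,"wy": 0,"wz": 0},
  {"x": 0,"y": 0,"z": 4,"wx": 0,"wy": 0,"wz": 0},
  {"x": 0,"y": 0,"z": 2,"wx": 0,"wy": 0,"wz": 0},
  {"x": 0,"y": 0,"z": 2,"wx": 0,"wy": 0,"wz": 0},
  {"x": 0,"y": 0,"z": 2,"wx": 0,"wy": 0,"wz": 0},
  {"x": 0,"y": 0,"z": 2,"wx": 0,"wy": 0,"wz": 0},
  {"x": 0,"y": 0,"z": 2,"wx": 0,"wy": 0,"wz": 0},
  {"x": 0,"y": 0,"z": 2,"wx": 0,"wy": 0,"wz": 0},
  {"x": 0,"y": 0,"z": 2,"wx": 0,"wy": 0,"wz": 0},
  {"x": 0,"y": 0,"z": 2,"wx": 0,"wy": 0,"wz": 0},
  {"x": 0,"y": 0,"z": 2,"wx": 0,"wy": 0,"wz": 0},
  {"x": 0,"y": 0,"z": 2,"wx": 0,"wy": 0,"wz": 0},
])

```text
time: 8.95
tool_pos: [573.1, -124.2, 79.2]
tool_rot: [-1.571, 0.001, -0.602]
wrist_force: [-0.2, -3.5, 0.0]
grip_width: -0.2
```

Call:
apply_moves([
  {"x": 0,"y": 0,"z": 2,"wx": 0,"wy": 0,"wz": 0},
  {"x": 0,"y": 0,"z": 2,"wx": 0,"wy": 0,"wz": 0},
  {"x": 0,"y": 0,"z": 2,"wx": 0,"wy": 0,"wz": 0},
  {"x": 0,"y": 0,"z": 2,"wx": 0,"wy": 0,"wz": 0},
  {"x": 0,"y": 0,"z": 2,"wx": 0,"wy": 0,"wz": 0},
  {"x": 0,"y": 0,"z": 2,"wx": 0,"wy": 0,"wz": 0},
  {"x": 0,"y": 0,"z": 2,"wx": 0,"wy": 0,"wz": 0},
  {"x": 0,"y": 0,"z": 2,"wx": 0,"wy": 0,"wz": 0},
  {"x": 0,"y": 0,"z": 2,"wx": 0,"wy": 0,"wz": 0},
  {"x": 0,"y": 0,"z": 2,"wx": 0,"wy": 0,"wz": 0},
  {"x": 0,"y": 0,"z": 0,"wx": 0,"wy": 0,"wz": 0},
])

```text
time: 10.05
tool_pos: [584.3, -107.3, 79.2]
tool_rot: [-1.57, 0.001, -0.602]
wrist_force: [0.1, -2.0, -0.2]
grip_width: 0.2
```

```bash
python3 - <<'E'
from h import *
s=env.state(); print(s["tool_pos"],s["tool_rot"],s["wrist_force"])
a=camera("side");b=camera("top")
cv2.imwrite("pics/top5.png",b[:,:,::-1]);cv2.imwrite("pics/side5.png",a[:,:,::-1])
crop(np.hstack([a[220:350,260:430],b[190:320,250:350]]),0,0,270,130,3,"pics/c5.png")
E
```

```text
[ 584.2896926  -107.30130043   79.19179601] [-1.57030042e+00  1.21950389e-03 -6.01873472e-01] [ 0.07750571 -1.98463172 -0.17668471]
```

View pics/c5.png

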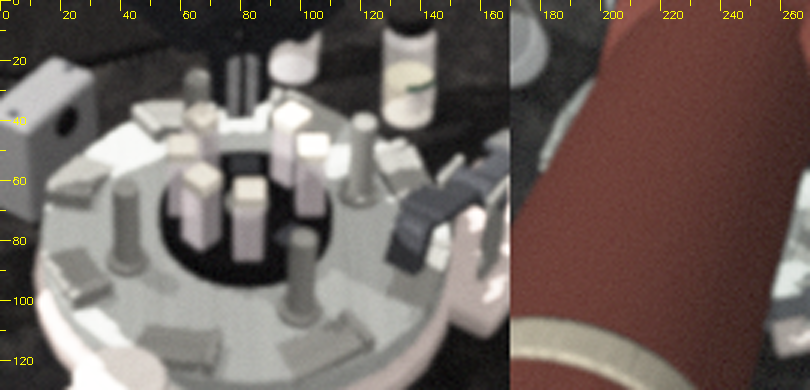

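```bash
cat >> h.py <<'E'
def posts(pts,z=86):
    v=np.array([onz("side",q,z)[:2] for q in pts]); c=np.array([542.5,-72.5])
    print(v.round(1).tolist(),"centre",v.mean(0).round(1))
    d=v-c; return np.degrees(np.arctan2(d[:,1],d[:,0])).round(1), np.hypot(*d.T).round(1)
E
python3 - <<'E'
from h import *
S=lambda x,y:(250+x/3-.33,225+y/3-.33)
print(posts([S(308,68),S(404,158),S(243,222),S(153,104)]))
print(posts([(324,244),(380,258.5),(359.5,297),(301,281)]))
E
```

```text
[[568.3, -117.6], [495.1, -103.8], [513.8, -24.0], [597.6, -47.5]] centre [543.7 -73.2]
(array([ -60.2, -146.6,  120.7,   24.4]), array([51.9, 56.9, 56.4, 60.5]))
[[600.6, -93.7], [525.4, -128.1], [491.1, -52.9], [564.3, -18.7]] centre [545.3 -73.3]
(array([ -20. , -107.1,  159.2,   68. ]), array([61.8, 58.1, 55. , 58.1]))
```

Left half of the crop: the post tops give a turn of about 40° so far. About 5° remains, so I'll push a little more.

Call:
apply_moves([
  {"x": 0,"y": 0,"z": 1,"wx": 0,"wy": 0,"wz": 0},
  {"x": 0,"y": 0,"z": 1,"wx": 0,"wy": 0,"wz": 0},
  {"x": 0,"y": 0,"z": 1,"wx": 0,"wy": 0,"wz": 0},
  {"x": 0,"y": 0,"z": 1,"wx": 0,"wy": 0,"wz": 0},
  {"x": 0,"y": 0,"z": 1,"wx": 0,"wy": 0,"wz": 0},
  {"x": 0,"y": 0,"z": 0,"wx": 0,"wy": 0,"wz": 0},
  {"x": 0,"y": 0,"z": 0,"wx": 0,"wy": 0,"wz": 0},
])

```text
time: 10.85
tool_pos: [587.2, -104.0, 79.1]
tool_rot: [-1.571, 0.0, -0.603]
wrist_force: [-2.7, -1.3, -1.0]
grip_width: -0.0
```

Call:
apply_moves([
  {"x": 0,"y": 0,"z": -5,"wx": 0,"wy": 0,"wz": 0},
  {"x": 0,"y": 0,"z": -10,"wx": 0,"wy": 0,"wz": 0},
  {"x": 0,"y": -25,"z": 0,"wx": 0,"wy": 0,"wz": 0},
  {"x": 0,"y": -40,"z": 0,"wx": 0,"wy": 0,"wz": 0},
  {"x": 0,"y": -35,"z": 0,"wx": 0,"wy": 0,"wz": 0},
  {"x": -13,"y": 0,"z": -40,"wx": 0,"wy": 0,"wz": 0},
  {"x": -13,"y": 0,"z": -42,"wx": 0,"wy": 0,"wz": 0},
  {"x": -13,"y": 0,"z": -42,"wx": 0,"wy": 0,"wz": 0},
  {"x": -13,"y": 0,"z": -42,"wx": 0,"wy": 0,"wz": 0},
  {"x": 0,"y": 0,"z": 0,"wx": 0,"wy": 0,"wz": 0},
])

```text
time: 11.85
tool_pos: [436.1, -229.8, 180.0]
tool_rot: [-1.575, -0.0, -0.615]
wrist_force: [0.8, -0.1, -0.6]
grip_width: 0.1
```

```bash
python3 - <<'E'
from h import *
s=env.state(); print(s["tool_pos"],s["tool_rot"],s["wrist_force"])
a=camera("side");b=camera("top")
cv2.imwrite("pics/top6.png",b[:,:,::-1]);cv2.imwrite("pics/side6.png",a[:,:,::-1])
crop(np.hstack([a[220:350,265:425],b[190:320,250:370]]),0,0,280,130,2+0,"pics/x.png")
o=np.vstack([np.hstack([a[225:335,270:420],np.zeros((110,0,3),np.uint8)]),b[190:300+0,240:390]])
crop(o,0,0,150,220,2,"pics/x.png")
crop(np.hstack([a[225:345,275:395],b[195:315,250:370]]),0,0,240,120,3,"pics/c6.png")
E
```

```text
[ 436.05815637 -229.82593427  180.0193196 ] [-1.57494806e+00 -8.19194460e-05 -6.15073557e-01] [ 0.77008362 -0.08118919 -0.61674828]
```

View pics/c6.png

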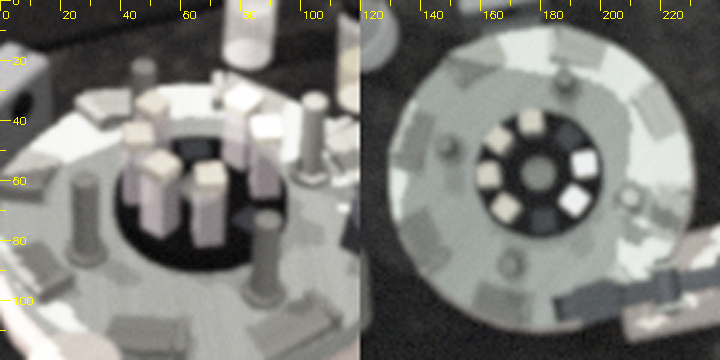

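```bash
python3 - <<'E'
from h import *
T=lambda x,y:(x/3-120+250-.33,y/3+195-.33)
v=np.array([onz("top",T(*q),86)[:2] for q in[(631,196),(511,262),(450,148),(565,79)]]);print(v.round(1),v.mean(0))
for c in(v.mean(0),[541.2,-71]): d=v-c; print(np.degrees(np.arctan2(d[:,1],d[:,0])).round(1),np.hypot(*d.T).round(1))
S=lambda x,y:(275+x/3-.33,225+y/3-.33)
print(posts([S(144,62),S(314,97),S(267,215),S(84,178)]))
E
```

```text
[[ 526.  -126.7]
 [ 486.7  -56.3]
 [ 553.9  -19.3]
 [ 595.5  -87.1]] [540.53050493 -72.34615065]
[-105.   163.4   75.9  -15.1] [56.2 56.1 54.7 56.9]
[-105.3  164.9   76.2  -16.6] [57.7 56.4 53.3 56.6]
[[599.6, -90.3], [528.2, -129.8], [488.3, -57.7], [558.4, -16.4]] centre [543.7 -73.5]
(array([ -17.3, -104. ,  164.7,   74.1]), array([59.8, 59. , 56.2, 58.3]))
```

The turn is about 43–44° (wheel ≈ 0.71–0.73 rad), a bit short. I'll go back and push about 4 mm more.

Call:
apply_moves([
  {"x": 13,"y": 0,"z": 40,"wx": 0,"wy": 0,"wz": 0},
  {"x": 13,"y": 0,"z": 42,"wx": 0,"wy": 0,"wz": 0},
  {"x": 13,"y": 0,"z": 42,"wx": 0,"wy": 0,"wz": 0},
  {"x": 13,"y": 0,"z": 42,"wx": 0,"wy": 0,"wz": 0},
  {"x": 0,"y": 0,"z": 0,"wx": 0,"wy": 0,"wz": 0},
  {"x": 0,"y": 35,"z": 0,"wx": 0,"wy": 0,"wz": 0},
  {"x": 0,"y": 40,"z": 0,"wx": 0,"wy": 0,"wz": 0},
  {"x": 0,"y": 25,"z": 0,"wx": 0,"wy": 0,"wz": 0},
  {"x": 0,"y": 0,"z": 0,"wx": 0,"wy": 0,"wz": 0},
  {"x": 0,"y": 0,"z": 6,"wx": 0,"wy": 0,"wz": 0},
  {"x": 0,"y": 0,"z": 3,"wx": 0,"wy": 0,"wz": 0},
  {"x": 0,"y": 0,"z": 2,"wx": 0,"wy": 0,"wz": 0},
  {"x": 0,"y": 0,"z": 2,"wx": 0,"wy": 0,"wz": 0},
  {"x": 0,"y": 0,"z": 2,"wx": 0,"wy": 0,"wz": 0},
  {"x": 0,"y": 0,"z": 1,"wx": 0,"wy": 0,"wz": 0},
  {"x": 0,"y": 0,"z": 1,"wx": 0,"wy": 0,"wz": 0},
  {"x": 0,"y": 0,"z": 1,"wx": 0,"wy": 0,"wz": 0},
  {"x": 0,"y": 0,"z": 1,"wx": 0,"wy": 0,"wz": 0},
  {"x": 0,"y": 0,"z": 0,"wx": 0,"wy": 0,"wz": 0},
  {"x": 0,"y": 0,"z": 0,"wx": 0,"wy": 0,"wz": 0},
])

```text
time: 13.95
tool_pos: [589.2, -100.9, 79.2]
tool_rot: [-1.571, 0.001, -0.603]
wrist_force: [-2.2, -1.0, 1.4]
grip_width: -0.2
```

Call:
apply_moves([
  {"x": 0,"y": 0,"z": -5,"wx": 0,"wy": 0,"wz": 0},
  {"x": 0,"y": 0,"z": -10,"wx": 0,"wy": 0,"wz": 0},
  {"x": 0,"y": -25,"z": 0,"wx": 0,"wy": 0,"wz": 0},
  {"x": 0,"y": -40,"z": 0,"wx": 0,"wy": 0,"wz": 0},
  {"x": 0,"y": -35,"z": 0,"wx": 0,"wy": 0,"wz": 0},
  {"x": -34,"y": 0,"z": -19,"wx": 0,"wy": 0,"wz": 0},
  {"x": -34,"y": 0,"z": -19,"wx": 0,"wy": 0,"wz": 0},
  {"x": -34,"y": 0,"z": -19,"wx": 0,"wy": 0,"wz": 0},
  {"x": 0,"y": 0,"z": 0,"wx": 0,"wy": 0.128,"wz": 0},
  {"x": 0,"y": 0,"z": 0,"wx": 0,"wy": 0.128,"wz": 0},
  {"x": 0,"y": 0,"z": 0,"wx": 0,"wy": 0.128,"wz": 0},
  {"x": 0,"y": 0,"z": 0,"wx": 0,"wy": 0.128,"wz": 0},
  {"x": 0,"y": 0,"z": 0,"wx": 0,"wy": 0.128,"wz": 0},
  {"x": 0,"y": 0,"z": 0,"wx": 0,"wy": 0.127,"wz": 0},
  {"x": 0,"y": 30,"z": 0,"wx": 0,"wy": 0,"wz": 0},
  {"x": 0,"y": 20,"z": 0,"wx": 0,"wy": 0,"wz": 0},
  {"x": 0,"y": 10,"z": 0,"wx": 0,"wy": 0,"wz": 0},
  {"x": 0,"y": 0,"z": 0,"wx": 0,"wy": 0,"wz": 0},
  {"x": 0,"y": 0,"z": 0,"wx": 0,"wy": 0,"wz": 0},
])

```text
time: 15.85
tool_pos: [465.1, -102.8, 119.8]
tool_rot: [-1.57, -0.0, -1.37]
wrist_force: [0.5, 0.4, 0.5]
grip_width: -0.6
```

```bash
python3 - <<'E'
from h import *
s=env.state(); print(s["tool_pos"],s["tool_rot"],s["wrist_force"])
a=camera("side"); p=s["tool_pos"]-[0,0,14]
crop(a,260,200,180,150,4,"pics/s7.png",proj("side",[p,[463.5,-101.5,70]]))
E
```

```text
[ 465.0847742  -102.78894775  119.77680791] [-1.56984708e+00 -4.60841920e-04 -1.37014339e+00] [0.5145388  0.35792564 0.53695362]
```

View pics/s7.png

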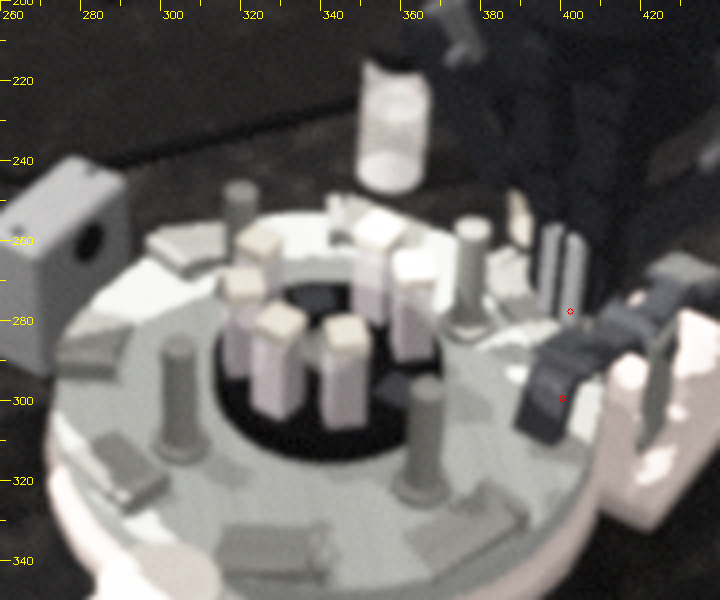

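```bash
python3 - <<'E'
from h import *
S=lambda x,y:(260+x/4-.375,200+y/4-.375)
print(posts([S(241,188),S(473,225),S(427,383),S(178,343)]))
E
```

```text
[[600.2, -85.4], [531.2, -130.1], [487.2, -61.5], [555.2, -16.0]] centre [543.5 -73.3]
(array([ -12.6, -101.1,  168.7,   77.3]), array([59.1, 58.7, 56.4, 57.9]))
```

The post tops give a wheel angle of about 0.77 rad, and the tip is over the pawl's head at (395,287). Now I'll press the head down.

Call:
apply_moves([
  {"x": 0,"y": 6,"z": 0,"wx": 0,"wy": 0,"wz": 0},
  {"x": 0,"y": 4,"z": 0,"wx": 0,"wy": 0,"wz": 0},
  {"x": 0,"y": 3,"z": 0,"wx": 0,"wy": 0,"wz": 0},
  {"x": 0,"y": 2,"z": 0,"wx": 0,"wy": 0,"wz": 0},
  {"x": 0,"y": 2,"z": 0,"wx": 0,"wy": 0,"wz": 0},
  {"x": 0,"y": 2,"z": 0,"wx": 0,"wy": 0,"wz": 0},
  {"x": 0,"y": 2,"z": 0,"wx": 0,"wy": 0,"wz": 0},
  {"x": 0,"y": 2,"z": 0,"wx": 0,"wy": 0,"wz": 0},
  {"x": 0,"y": 2,"z": 0,"wx": 0,"wy": 0,"wz": 0},
  {"x": 0,"y": 2,"z": 0,"wx": 0,"wy": 0,"wz": 0},
  {"x": 0,"y": 2,"z": 0,"wx": 0,"wy": 0,"wz": 0},
  {"x": 0,"y": 2,"z": 0,"wx": 0,"wy": 0,"wz": 0},
  {"x": 0,"y": 1,"z": 0,"wx": 0,"wy": 0,"wz": 0},
  {"x": 0,"y": 1,"z": 0,"wx": 0,"wy": 0,"wz": 0},
  {"x": 0,"y": 0,"z": 0,"wx": 0,"wy": 0,"wz": 0},
])

```text
time: 17.4
tool_pos: [464.6, -102.5, 86.2]
tool_rot: [-1.571, -0.0, -1.37]
wrist_force: [-0.4, 0.6, 0.1]
grip_width: 0.0
```

Call:
apply_moves([
  {"x": 0,"y": 1,"z": 0,"wx": 0,"wy": 0,"wz": 0},
  {"x": 0,"y": 1,"z": 0,"wx": 0,"wy": 0,"wz": 0},
  {"x": 0,"y": 0,"z": 0,"wx": 0,"wy": 0,"wz": 0},
])

```text
time: 17.7
tool_pos: [464.6, -102.5, 84.2]
tool_rot: [-1.571, -0.0, -1.37]
wrist_force: [-0.1, -0.4, -0.3]
grip_width: -0.3
```

Call:
apply_moves([
  {"x": 0,"y": 1,"z": 0,"wx": 0,"wy": 0,"wz": 0},
  {"x": 0,"y": 0,"z": 0,"wx": 0,"wy": 0,"wz": 0},
])

```text
time: 17.9
tool_pos: [464.7, -102.5, 83.9]
tool_rot: [-1.57, 0.0, -1.37]
wrist_force: [-0.4, 1.1, 5.0]
grip_width: -0.0
```

```bash
python3 - <<'E'
from h import *
s=env.state(); print(s["tool_pos"],s["wrist_force"])
a=camera("side"); p=s["tool_pos"]-[0,0,14]
crop(a,340,210,110,120,5,"pics/s8.png",proj("side",[p]))
E
```

```text
[ 464.71159545 -102.53312772   83.88322325] [-0.43365664  1.072181    4.97242234]
```

View pics/s8.png

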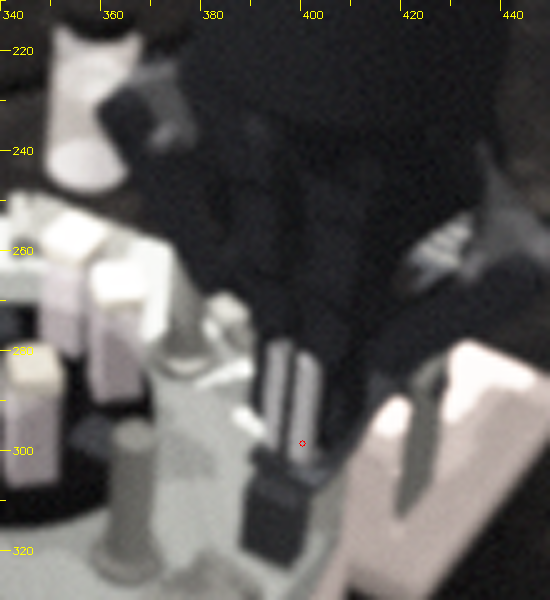

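The head is at its stop: tip z is 69.9 mm against 70 expected, the force has risen to 5 N, and the nose bottom at (393,323) matches the initial down position. I'll press slightly more and then withdraw.

Call:
apply_moves([
  {"x": 0,"y": 1,"z": 0,"wx": 0,"wy": 0,"wz": 0},
  {"x": 0,"y": 0,"z": 0,"wx": 0,"wy": 0,"wz": 0},
  {"x": 0,"y": -4,"z": 0,"wx": 0,"wy": 0,"wz": 0},
  {"x": 0,"y": -20,"z": 0,"wx": 0,"wy": 0,"wz": 0},
  {"x": 0,"y": -40,"z": 0,"wx": 0,"wy": 0,"wz": 0},
  {"x": 0,"y": -40,"z": 0,"wx": 0,"wy": 0,"wz": 0},
  {"x": 40,"y": 0,"z": -10,"wx": 0,"wy": 0,"wz": 0},
  {"x": 40,"y": 0,"z": 0,"wx": 0,"wy": 0,"wz": 0},
  {"x": 40,"y": 0,"z": 0,"wx": 0,"wy": 0,"wz": 0},
  {"x": 0,"y": 0,"z": 0,"wx": 0,"wy": 0,"wz": 0},
])

```text
time: 18.95
tool_pos: [478.6, -229.5, 186.9]
tool_rot: [-1.57, -0.007, -1.379]
wrist_force: [-1.0, -0.2, 0.4]
grip_width: -0.0
```

```bash
python3 - <<'E'
from h import *
s=env.state(); print(s["time"],s["tool_pos"],s["wrist_force"])
a=camera("side");b=camera("top")
cv2.imwrite("pics/top9.png",b[:,:,::-1]);cv2.imwrite("pics/side9.png",a[:,:,::-1])
crop(a,260,225,200,150,4,"pics/s9.png")
E
```

```text
18.95 [ 478.56313572 -229.47739598  186.94789873] [-1.01859461 -0.1532968   0.44058105]
```

View pics/s9.png

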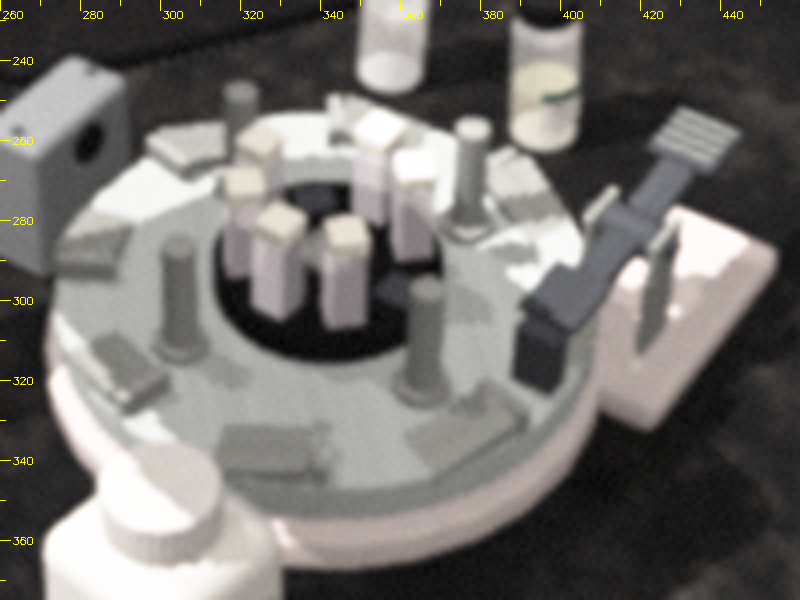

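The pawl is fully down: tail at (431,259) and nose at (392,322), as at the start. The post tops haven't moved since the push, and the gripper is clear, so I'm handing in.

```bash
python3 -c "
from rig import env
print(env.sign_off())"
```

```text
the job is handed in; nothing more can be done
None
```

I lifted the pawl by its tail plate, pushed the wheel back one notch on post0, pressed the pawl's head home, withdrew and handed in at about 19 s of the 58 s.

- **Wheel angle:** after the first push the pictures put the wheel at about 0.71–0.73 rad. I pushed about 4 mm more, and the side view then gave 0.77 rad against the 0.785 target. The pawl press did not move the posts. The position rests on pixel measurements good to a few hundredths of a radian.
- **Pawl:** the head met a firm stop with the fingertip at 69.9 mm (70 expected) and 5 N. In the last picture the nose and tail are back where they were at the start.
- **Forces:** every wrist force I read was 5 N or less. Those readings come only at the end of each move, and I took none at the final 1 mm press.
- **Surroundings:** the bottle, vial_b and the visible part of vial_a looked unmoved in the final side crop. The beaker was not in that crop, but the arm's path kept away from it.
- **Disagreement:** single post angles differed by a few degrees within each view, and by up to 9° across both views. I used the averages, which agreed to within about 2°.

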